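# Lock back the sprung tension wheel of an edge sander

## Task

Lock the edge sander's sprung tension wheel back so that a new belt can be fitted: take the square-headed locking pin out of its stand, put it down through the hole in the wheel, use it to turn the wheel counter-clockwise (seen from above) against its spring, and feel with light downward pressure for the hidden hole in the drum underneath until the pin drops in and its collar rests on the wheel, then let go. Be gentle: do not force the pin or lean on the machine with the gripper, never let the wheel snap back, and leave everything else on the bench and in the stand where it is.

Things in the scene. Friction and masses are not known exactly. Their poses are not given: they have to be found in the camera images.
- sander: Bench edge sander, fixed, belt off. Grey bed 190 x 440 x 20 mm; origin on the bench under the tension wheel's axis, the bed reaching 90 mm to its +y, 350 mm to -y. On the bed, under the wheel with a 1 mm gap, a fixed steel drum 160 mm across, flat top 50 mm above the bench. 275 mm to -y a rubber drive drum 72 mm across, 90 mm high; 170 mm to -y, 55 mm to +x a 75 mm high platen.
- wheel_axis (a point): Point on the tension wheel's upright axis, level with the wheel's top face (65 mm above the bench). The lock hole in the drum's top under the wheel lies 55 mm from this axis, 12.5 mm in diameter, 1.5 mm chamfer, 18 mm deep; the wheel covers it, so it can be found only by feel.
- wheel_hole (a point): Centre of the mouth of the wheel's pin hole, in its top face, 55 mm from the axis; moves with the wheel. The wheel is a steel disc 150 mm across, 14 mm thick; the hole goes straight through, 12 mm in diameter, 1.5 mm chamfer. On the wheel, 36 mm to the other side of the axis, stands a black roller 40 mm across and 32 mm tall; on the axis a nut 10 mm tall.
- tension_wheel (a joint): Turn of the wheel in rad: 0 at rest on its stop, growing counter-clockwise seen from above, end stop at 1.5. A spring turns it back, felt at the hole as about 3.3 N at rest and 5.5 N more per rad (about 9 N at 1 rad). The lock hole lies somewhere between 0.6 and 1.15 rad, different each time.
- pin: Locking pin of plain steel, upright in one of the stand's two holes, about 110 g, 72 mm long. Origin at the tip's centre, z up along the pin. Shank 10 mm in diameter, 28 mm long, tapering to 5 mm over the last 3 mm; round collar 26 mm across from 28 to 32 mm; then a square head 18 x 18 mm (sides along its x and y) from 32 to 72 mm, to hold it by.
- pin_tip (a point): Centre of the pin's tip (its origin). In the wheel's hole but not over the lock hole it stands on the drum, 15 mm below the wheel's top face, collar 13 mm above the wheel. Home in the lock hole it is 28 mm below the wheel's top face and the collar rests on the wheel. While the spring loads it, rubbing in the hole takes 4 to 8 N of push to overcome.
- pin_stand: Aluminium block 130 mm (x) x 50 mm (y) x 34 mm high, fixed to the bench, origin under its centre. Two upright blind holes of 12 mm diameter, 30 mm deep, 35 mm either side of its centre along x: one holds the locking pin, the other a ball-topped pin; both rest with their collars on the block's top.
- ball_pin: Another pin in the stand, like the locking pin but with a black ball of 22 mm diameter on a thin neck instead of the square head. Not needed; stays in the stand.
- hex_keys: Red plastic folding hex key set 90 x 28 x 24 mm, lying on the bench. Not needed.
- spudger: White nylon spudger, a flat stick 170 mm long, 5 mm thick. Not needed.
- baseplate: Zinc die-cast pedal baseplate 112 x 60 mm, 8 mm high with its bosses. Not needed.
- enclosure: Open aluminium pedal enclosure 112 x 60 x 31 mm. Not needed.
- jack_driver: Squat brass jack socket driver standing upright, 30 mm diameter, 50 mm high. Not needed.
There are look-alikes about, which are no part of the job. What is shaped like the pin but blue is not meant.

How it is judged:
By the outcome, as a careful person would: the job done as asked, in the order asked, and still so for the second after the job is handed in, with the robot touching nothing.
It also fails if it takes over 72 s, if anything falls off the work surface, if the arm or the gripper's body presses on something with over 40 N, if the wrist force passes 120 N, or if a joint passes its speed limit or range.

## Robot

A 6-joint arm with a two-finger parallel gripper is mounted at the origin on the work surface. World frame = base frame: x ahead of the robot, y to its left, z up, the work surface at z = 0. Lengths are in m, angles in degrees, forces in N, time in s.
With the tool pointing down it reaches from about 0.275 to 0.825 m from the base axis. Payload 4.9 kg.
Tool frame: the origin (TCP) lies at the very end of the fingers, on their centre line; the grasp point (between the pads) lies 19 mm behind it (bot.grasp_offset is the distance from the TCP to the grasp point, in m); z points along the fingers, y is the line along which they close (so a half turn about z gives the same grasp; the last joint's range is limited). The gripper opens to 85 mm and grips with 20 to 120 N. Pads are 22 mm wide; open, the fingers measure 114 mm over their backs; the gripper's body (76 mm by 85 mm) begins 54 mm behind the grasp point. The pads swing forward as they close: fully open they stand 13 mm farther back than shut.
Start: joints at [-80.226, 18.69, -11.035, 60.275, 0, 82.311], TCP at [0.165, -0.525, 0.207] pointing down, gripper open.
Joint ranges: [-152.03, 152.03], [-55.5, 102.48], [-74.3, 77.21], [-110.64, 120.58], [-84.22, 78.4], [-180, 180]. Speed limits (degrees/s): [147.25, 147.25, 180, 180, 180, 180].

## Interface

Orientations are given as [roll, pitch, yaw] about the fixed x, y, z axes, in that order (R = Rz(yaw) Ry(pitch) Rx(roll)).
In Python, from station import bot, imaging, regions_of gives the robot as it stands. Calls block until the motion is done:
- bot.move_ptp(position, orientation): joint-space move of the TCP to a pose.
- bot.move_straight(position, rot=None, vel=0.15, threshold=None): straight line of the TCP; rot=None keeps the orientation; vel is the mean speed in m/s. With threshold (N) it stops when the force on the tool has changed by that much, and returns True; else False.
- bot.goto_joints(angles): joint-space move.
- bot.command_gripper(opening, grasp_force=None): opening from 0.0 (shut) to 1.0 (fully open); grasp_force is the grip in N (None keeps the last); returns when the fingers have stopped.
- bot.hold(seconds).
- bot.solve_ik(position, orientation): joint angles nearest the present ones, or None.
- imaging.capture(name): name is "scene" or "side" or "wrist"; returns a dict with "img" (384x512x3 uint8, blue, green, red), "fx", "fy", "cx", "cy" (pixels), "k1" (the pictures are not rectified: a ray, as slopes to the right and down, at radius r is drawn at 1 + k1 r^2 times it, then the intrinsics apply), "origin" and "orientation" of the camera in the world; the wrist camera has in their place "mount" (4x4, takes a point from camera to tool coordinates, whose origin is the TCP and whose axes are the flange's). Camera axes: x right, y down, z forward; pixel columns grow to the right and rows downward; lengths in m; the calibration is good to about 2 mm. A picture is of the moment at which its call begins: read the wrist's pose just before it. There is no depth.
A pose or a line that the arm cannot do raises bot.PlanningError and nothing moves.
- bot.job_done(): hands the job in; it is judged then, once.
Trained networks look in the newest picture that a camera, given by its name, has taken for a name from the list of things; names that differ only in an ending like _2 or _b are one class to them, and where a whole thing is asked for, a point or a joint stands for the part that bears it (a point fixed in the world has none). Each returns a list of dicts, best first, with "conf" (0 to 1); they miss things now and then, are a little off and sometimes report something else, mostly with a low value. They report only what shows in the picture. A call takes as long as a camera call. They do not tell look-alikes from the thing itself.
- regions_of(camera, label): "mask" (384x512 bool, what is visible of it) and "rect" ([left, top, right, bottom] in pixels, round what is visible of it).
Readings, each from a call of its own:
- bot.read_t(): time.
- bot.read_joints(): joint angles.
- bot.read_qd(): joint speeds.
- bot.read_tau(): joint torques, N m.
- bot.read_tcp_pos(): TCP position.
- bot.read_orientation(): TCP orientation.
- bot.read_wrist_force(): force on the tool from outside, world axes, zero at the start.
- bot.read_moment(): the same for the moment, N m.
- bot.read_opening(): opening from 0.0 (shut) to 1.0 (fully open).
- bot.read_grasp_force(): force on a finger pad.
Only numpy, scipy, OpenCV 4.12 (cv2) and the standard library are available. Lean on these libraries where they do the work, as an engineer would, in place of code of your own. Each camera call takes 0.05 s, during which the arm holds its last target. There are 200 camera calls.

## Working session

There is one attempt and no reset: what is moved stays moved. The work goes in short steps, each a Python script; the robot and the scene stay as the last script left them, time stands still between calls to the robot, and variables do not carry over. Pictures are saved under pics/ and viewed, at most 10 in all, crops included, and the job is handed in when it is done.

```bash
mkdir -p pics; ls; python3 - <<'E'
from station import bot, imaging, regions_of
import cv2,numpy as np
ims=[]
for n in("scene","side"):
    c=imaging.capture(n); ims.append(c["img"]); print(n,{k:v for k,v in c.items() if k!="img"})
    for l in("pin","ball_pin","pin_stand","wheel_hole","tension_wheel","sander"):
        for r in regions_of(n,l)[:4]:
            m=r["mask"]; ys,xs=np.nonzero(m); print(l,round(r["conf"],2),r["rect"],m.sum(),xs.mean().round(1),ys.mean().round(1))
    cv2.imwrite(f"pics/{n}0.png",cv2.resize(c["img"],(800,600)))
print(bot.read_t(),bot.read_orientation())
c=imaging.capture("wrist");print(c["mount"],c["fx"],c["cx"],c["cy"],c["k1"])
E
```

```text
pics
scene {'fx': 351.30559127245823, 'fy': 351.30559127245823, 'cx': 254.9724689311753, 'cy': 194.53079415488685, 'k1': -0.059146345482929984, 'origin': array([0.92406207, 0.50675381, 0.44061474]), 'orientation': array([-125.46014863,   -1.37664731,  138.61312373])}
pin 0.94 [365.3, 248.8, 388.1, 286.1] 455 379.5 265.4
pin 0.76 [339.2, 267.5, 364.2, 311.9] 593 349.8 289.4
pin 0.7 [309.2, 228.2, 326.4, 258.8] 384 318.0 246.4
ball_pin 0.79 [319.2, 210.9, 333.8, 231.5] 216 325.9 222.2
pin_stand 0.59 [299.4, 215.4, 341.3, 284.5] 1508 317.4 255.0
wheel_hole 0.28 [79.1, 108.2, 253.7, 197.7] 7918 168.4 152.0
tension_wheel 0.77 [167.7, 121.5, 229.0, 165.5] 2026 198.5 147.2
sander 0.94 [78.4, 105.6, 253.1, 197.9] 8060 168.5 152.1
side {'fx': 408.20046082057587, 'fy': 408.20046082057587, 'cx': 256.2975707065231, 'cy': 192.29673343991124, 'k1': -0.0745865843144723, 'origin': array([0.40014472, 0.84209705, 0.59134618]), 'orientation': array([-124.72761799,   -1.14452559, -166.91890916])}
pin 0.83 [196.9, 263.6, 209.9, 292.0] 318 203.2 277.7
pin 0.76 [233.3, 271.8, 248.9, 303.8] 315 243.0 286.6
pin 0.66 [225.1, 237.4, 239.2, 257.8] 297 230.0 246.3
pin 0.6 [243.1, 102.4, 324.1, 190.4] 5080 279.3 150.4
ball_pin 0.6 [261.2, 233.5, 271.4, 254.7] 161 264.3 242.5
pin_stand 0.77 [214.8, 237.7, 283.3, 277.7] 1670 248.2 258.7
wheel_hole 0.88 [251.3, 132.2, 311.0, 170.3] 1574 283.4 152.7
tension_wheel 0.89 [258.8, 132.9, 313.6, 166.7] 1472 283.7 152.6
sander 0.93 [244.4, 101.3, 324.5, 191.1] 5115 279.2 150.3
0.7 [-1.79999882e+02  1.95401972e-03  1.74612321e+01]
[[ 1.27483733e-05 -9.53185696e-01 -3.02385562e-01  7.65073412e-02]
 [ 9.99999971e-01 -6.10296636e-05  2.34538232e-04 -4.20005879e-05]
 [-2.42012977e-04 -3.02385557e-01  9.53185667e-01 -1.67340771e-01]
 [ 0.00000000e+00  0.00000000e+00  0.00000000e+00  1.00000000e+00]] 323.88249894915066 259.94763468246623 191.25846840659932 -0.041498967494840305
```

View pics/scene0.png

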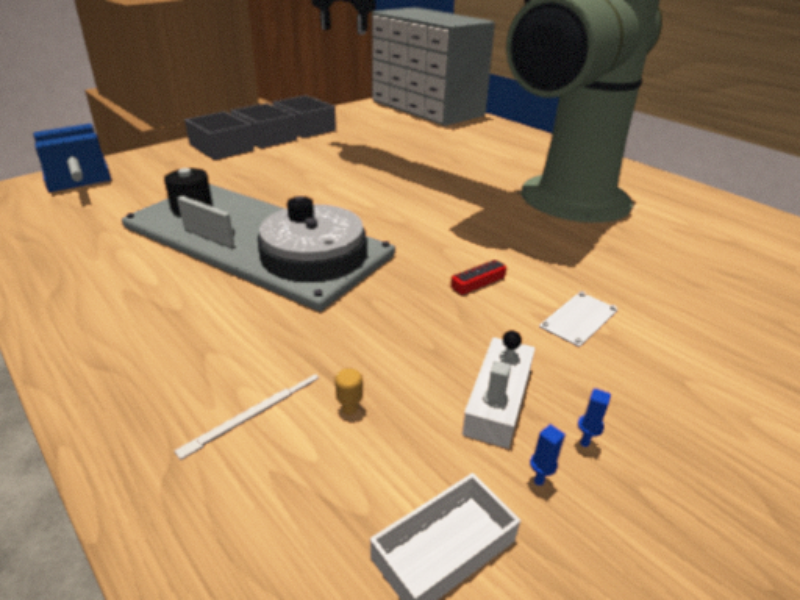

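View pics/side0.png

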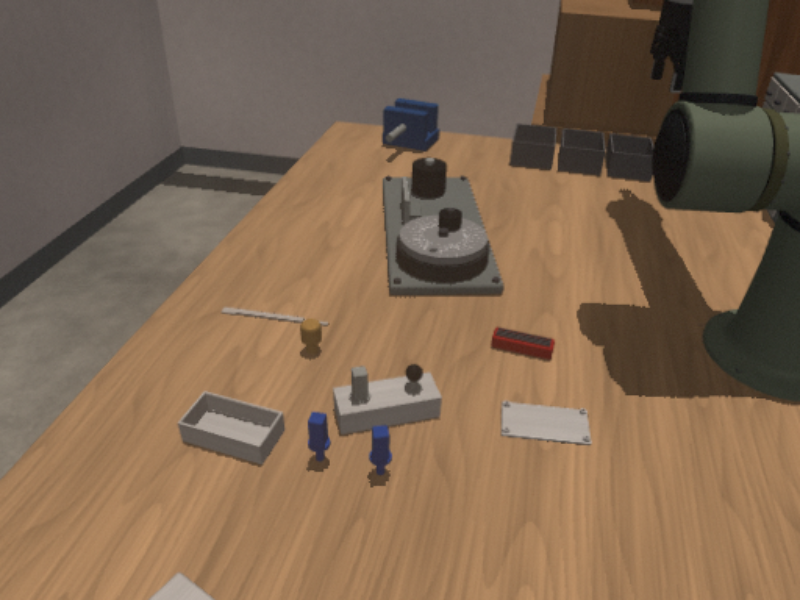

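Both views show the steel pin in the stand's robot-far hole at scene (318,246) and side (230,246). The blue look-alikes are in front of the stand. The wheel hole is near scene (210,154) and side (277,159).

```bash
cat > h.py <<'E'
from station import bot, imaging, regions_of
import cv2,numpy as np
from scipy.spatial.transform import Rotation as R
def campose(c,tcp=None,ori=None):
    if "mount" in c:
        T=np.eye(4);T[:3,:3]=R.from_euler("xyz",ori,degrees=True).as_matrix();T[:3,3]=tcp
        T=T@c["mount"]; return T[:3,3],T[:3,:3]
    return np.array(c["origin"]),R.from_euler("xyz",c["orientation"],degrees=True).as_matrix()
def ray(c,px,P):
    K=np.array([[c["fx"],0,c["cx"]],[0,c["fy"],c["cy"]],[0,0,1.]])
    u=cv2.undistortPoints(np.array([[px]],float),K,np.array([c["k1"],0,0,0.]))[0,0]
    # distortion: d = u(1+k1 r^2) with r of undistorted ray
    return P[0],P[1]@np.array([u[0],u[1],1])
def onz(c,px,z,P):
    o,d=ray(c,px,P); return o+d*(z-o[2])/d[2]
def proj(c,X,P):
    q=P[1].T@(np.array(X)-P[0]); u=q[:2]/q[2]; u=u*(1+c["k1"]*(u@u)); return u*[c["fx"],c["fy"]]+[c["cx"],c["cy"]]
def tri(rays):
    A=0;b=0
    for o,d in rays:
        d=d/np.linalg.norm(d);M=np.eye(3)-np.outer(d,d);A=A+M;b=b+M@o
    return np.linalg.solve(A,b)
def wrist():
    t,o=bot.read_tcp_pos(),bot.read_orientation(); c=imaging.capture("wrist"); return c,campose(c,t,o)
E
python3 - <<'E'
from h import *
s=imaging.capture("scene");d=imaging.capture("side");Ps,Pd=campose(s),campose(d)
for n,a,b in(("pin",(318,246),(230,246.3)),("ball",(327.5,217.5),(265,239)),("hole",(210,153.8),(277,159.3)),("wheel",(199,147),(283.6,152.5))):
    print(n,tri([ray(s,a,Ps),ray(d,b,Pd)]).round(4))
print(onz(s,(210,153.8),.065,Ps),onz(d,(277,159.3),.065,Pd))
# sander bed corners (top z=.02) from 800px pics
for p in((388,284),(499,288),(466,178),(384,178)): print(onz(d,np.array(p)*.64,.02,Pd).round(3))
for p in((335,400),(338,428),(440,408),(437,380)): print(onz(d,np.array(p)*.64,.034 ,Pd).round(3))
E
```

```text
pin [0.5733 0.2747 0.0529]
ball [0.5107 0.2423 0.0581]
hole [ 0.544  -0.0594  0.0654]
wheel [ 0.536  -0.1151  0.0566]
[ 0.54294926 -0.06127894  0.065     ] [ 0.54400575 -0.05861364  0.065     ]
[ 0.606 -0.004  0.02 ]
[ 0.428 -0.039  0.02 ]
[ 0.543 -0.46   0.02 ]
[ 0.716 -0.411  0.02 ]
[0.601 0.29  0.034]
[0.583 0.335 0.034]
[0.471 0.271 0.034]
[0.484 0.221 0.034]
```

```bash
python3 - <<'E'
from h import *
def show(c,n): cv2.imwrite(f"pics/{n}.png",cv2.resize(c["img"],(768,576),interpolation=cv2.INTER_CUBIC))
bot.move_ptp([.50,-.113,.20],[180,0,0]); c,P=wrist(); show(c,"w_wheel"); np.savez("w1.npz",o=P[0],R=P[1])
for l in("tension_wheel","wheel_hole"):
    for r in regions_of("wrist",l)[:3]:
        print(l,r["conf"],r["rect"],r["mask"].sum())
        np.save("m_"+l+".npy",r["mask"])
print(bot.read_joints())
bot.move_ptp([.55,.262,.20],[180,0,27]); c,P=wrist(); show(c,"w_pin"); np.savez("w2.npz",o=P[0],R=P[1])
for l in("pin","ball_pin"):
    for r in regions_of("wrist",l)[:3]: print(l,r["conf"],r["rect"],r["mask"].sum())
print(bot.read_joints(),bot.read_t())
E
```

```text
tension_wheel 0.62 [179.4, 45.6, 336.5, 213.8] 20680
wheel_hole 0.89 [178.2, 46.4, 337.3, 209.9] 20646
wheel_hole 0.64 [150.6, 0.0, 512.0, 226.7] 59260
[-2.10762340e+01  1.50462926e+01 -1.72123662e+01  5.77395315e+01
 -7.22163316e-03  1.59003935e+02]
pin 0.94 [244.6, 127.7, 268.8, 160.7] 618
pin 0.81 [140.9, 133.5, 177.7, 158.4] 751
pin 0.69 [172.5, 63.2, 206.4, 90.5] 739
ball_pin 0.88 [247.4, 194.9, 267.4, 226.0] 529
ball_pin 0.62 [244.7, 127.8, 268.5, 158.1] 596
[ 1.84037043e+01  2.52361657e+01 -2.25684826e+00  6.25005784e+01
 -1.28734680e-02  1.71529852e+02] 4.475
```

View pics/w_wheel.png

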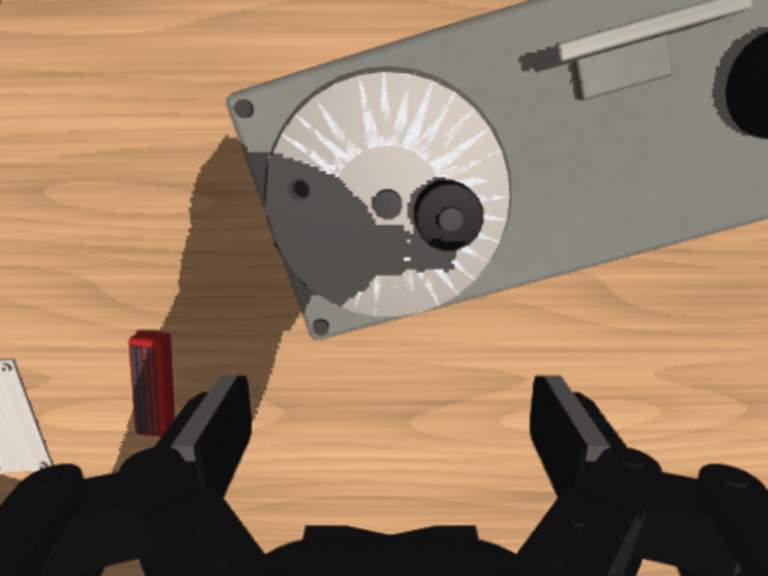

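View pics/w_pin.png

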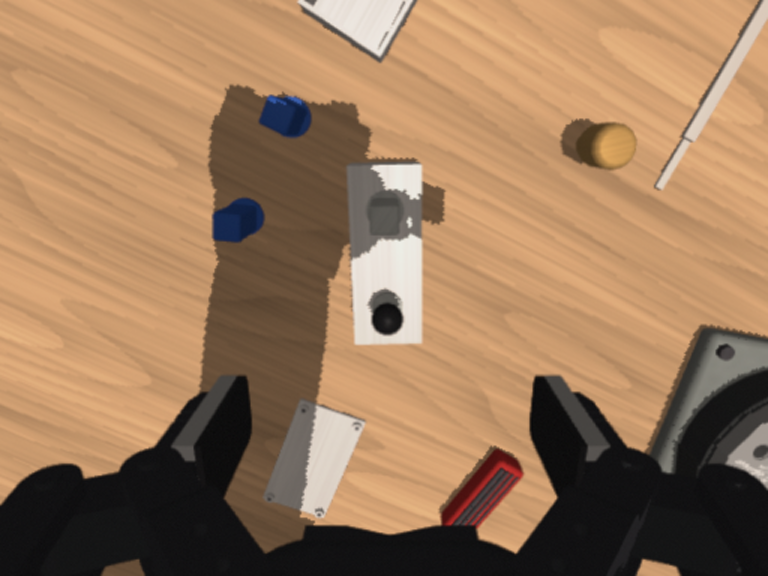

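The wheel picture shows the hole at (300,188), the rim centred near (388,193) and the roller at (448,215), all in 768-wide pixels. The pin picture shows the steel head at about (386,213) and the ball at (387,318), with the blue pins to the left. I'll crop the pin to read its yaw and refine the wheel geometry numerically.

```bash
python3 - <<'E'
from h import *
from scipy.optimize import least_squares
c,P=wrist()
im2=c["img"]
crop=im2[95:240,215:300]; crop=cv2.convertScaleAbs(crop,alpha=1.6,beta=10)
cv2.imwrite("pics/crop_pin.png",cv2.resize(crop,None,fx=4,fy=4,interpolation=cv2.INTER_CUBIC))
w1=np.load("w1.npz");P1=(w1["o"],w1["R"])
print("pin head ctr px->z.078",onz(c,(257.5,140),.078,P),"ball",onz(c,(257.7,212),.081,P))
print("hole",onz(c,(200,125.3),.065,P1))
m=np.load("m_tension_wheel.npy")|0
cn=max(cv2.findContours((m>0).astype(np.uint8),0,cv2.CHAIN_APPROX_NONE)[0],key=len)[:,0]
W=np.array([onz(c,p,.065,P1)[:2] for p in cn])
f=least_squares(lambda q:np.hypot(*(W-q[:2]).T)-q[2],[.53,-.11,.075],loss="soft_l1",f_scale=.001)
print("wheel",f.x)
W=np.array([onz(c,np.array(p)/1.5,.065,P1)[:2] for p in((265,193),(511,190),(388,68),(388,318),(300,106),(475,281),(475,106))])
f=least_squares(lambda q:np.hypot(*(W-q[:2]).T)-q[2],[.53,-.11,.075]);print("hand",f.x)
print("nut",onz(c,(387/1.5,204/1.5),.075,P1))
# axis from bed direction
a=onz(c,(244/1.5,107/1.5),.02,P1);b=onz(c,(321/1.5,326/1.5),.02,P1);print(a,b)
E
```

```text
pin head ctr px->z.078 [0.57865272 0.27747307 0.078     ] ball [0.51826611 0.24680756 0.081     ]
hole [ 0.54452139 -0.05880573  0.065     ]
wheel [ 0.53563471 -0.11235228  0.07492315]
hand [ 0.53574458 -0.11282035  0.07648034]
nut [ 0.53592677 -0.11235386  0.075     ]
[ 0.59422712 -0.01538976  0.02      ] [ 0.43478657 -0.06091082  0.02      ]
```

View pics/crop_pin.png

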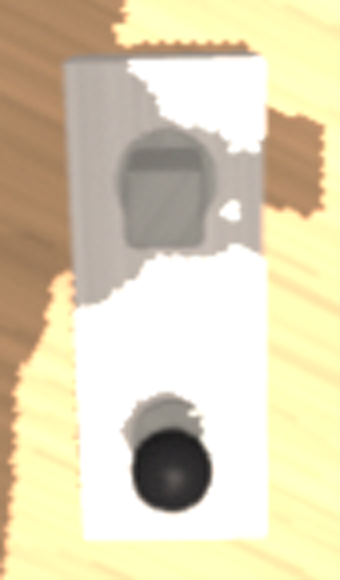

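The crop shows the head square with the picture (yaw ≈ 27°). Its top face is centred at crop (165,208), which is pixel (256.2,147).

```bash
python3 - <<'E'
from h import *
c,P=wrist()
t=onz(c,(215+165.5/4,95+207/4),.078,P);k=onz(c,(215+166/4,95+182/4),.038,P)
L=[onz(c,(215+a/4,95+b/4),.078,P) for a,b in((127,168),(205,168),(202,247),(128,245))]
print(t,k)
for i in range(4):
    v=L[(i+1)%4]-L[i];print(np.hypot(*v[:2]).round(4),(np.degrees(np.arctan2(v[1],v[0]))-27).round(1))
p=(t[:2]+k[:2])/2
print("grasp at",p)
if np.hypot(*(t-k)[:2])<.004:
    bot.command_gripper(0.6,20)
    bot.move_ptp([*p,.12],[180,0,27]); 
    hit=bot.move_straight([*p,.043],vel=.08,threshold=6); print("hit",hit,bot.read_tcp_pos())
    if not hit:
        bot.command_gripper(0.0,20); print(bot.read_opening(),bot.read_grasp_force(),bot.read_wrist_force())
        bot.hold(.3);print(bot.read_wrist_force())
print(bot.read_t())
E
```

```text
[0.57274256 0.27579572 0.078     ] [0.57218871 0.27582367 0.038     ]
0.0174 -90.1
0.0179 -182.0
0.0168 88.3
0.0174 -0.0
grasp at [0.57246563 0.27580969]
hit False [0.57299516 0.27600522 0.04359315]
0.20227059488257698 23.859331011772156 [0.27242196 0.17172753 3.15413945]
[-1.16103708 -0.09864005  5.09375849]
7.2417
```

```bash
python3 - <<'E'
from h import *
bot.command_gripper(0.0,90); print(bot.read_opening(),bot.read_wrist_force().round(2),bot.read_tcp_pos().round(4))
p=bot.read_tcp_pos()
bot.move_straight([p[0],p[1],p[2]+.05],vel=.06); print(bot.read_wrist_force().round(2))
bot.move_straight([p[0],p[1],.16],vel=.2)
H=np.array([.5445,-.0588])
# carry high above everything, then over the hole, tool y along the hole's path
bot.move_ptp([H[0],H[1],.16],[180,0,81]); bot.hold(.2)
print(bot.read_tcp_pos().round(4),bot.read_wrist_force().round(2),bot.read_opening(),bot.read_joints().round(1))
c,P=wrist(); np.savez("w3.npz",o=P[0],R=P[1]); cv2.imwrite("pics/w3raw.png",c["img"])
cv2.imwrite("pics/w3.png",cv2.resize(c["img"],(768,576),interpolation=cv2.INTER_CUBIC)); print("hole px",proj(c,[*H,.065],P)*1.5, "axis px",proj(c,[.5358,-.1124,.065],P)*1.5)
tcp=bot.read_tcp_pos(); print("expected tip px",proj(c,tcp-[0,0,.0376],P)*1.5)
c=imaging.capture("side");d=imaging.capture("scene")
a=cv2.resize(c["img"][70:190,220:340],(480,480),interpolation=cv2.INTER_CUBIC)[:,:400];b=cv2.resize(d["img"][60:180,150:270],(480,480),interpolation=cv2.INTER_CUBIC)[:,:400]
cv2.imwrite("pics/sd.png",np.hstack([a,b])); print(bot.read_t())
E
```

```text
0.17442019059244937 [-1.21  0.68  7.13] [0.573  0.2761 0.0439]
[ 0.09 -0.07 -1.48]
[ 0.5446 -0.058   0.1598] [ 1.26  0.13 -0.92] 0.17622753521129414 [-13.8  20.5 -15.6  53.8   0.   85.1]
hole px [391.2867055  277.78040836] axis px [390.74260981 364.93642654]
expected tip px [391.80974845 312.59570723]
10.65
```

View pics/w3.png

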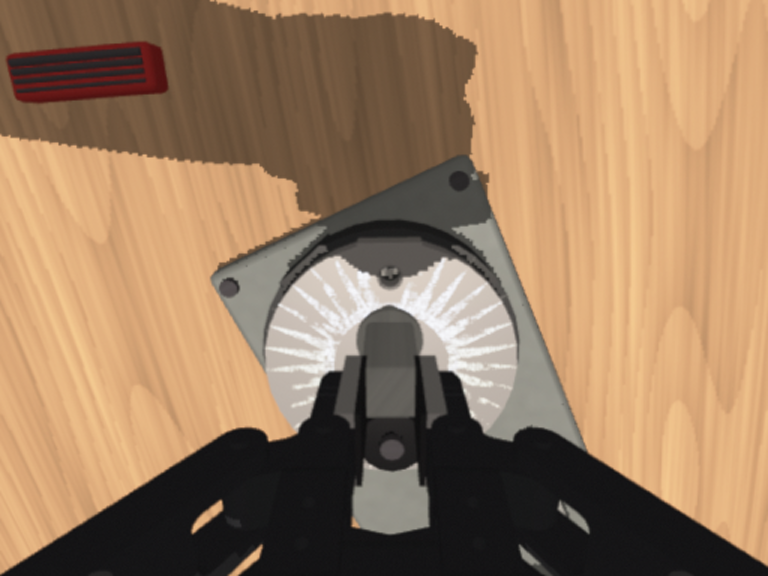

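View pics/sd.png

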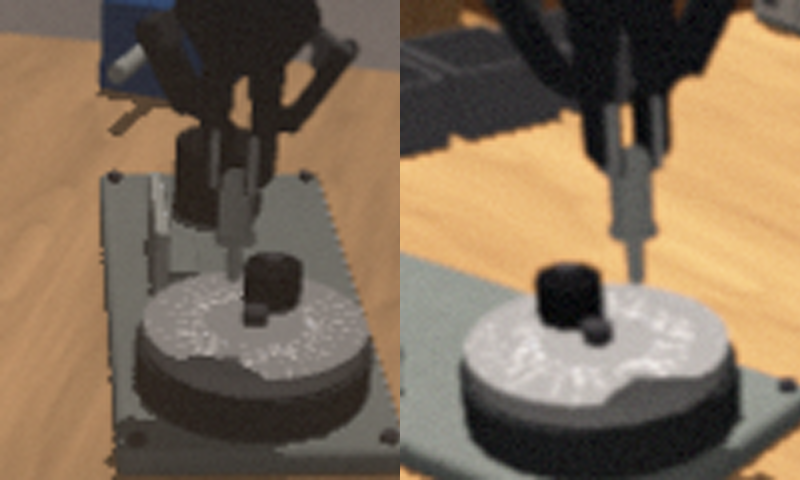

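The pin hangs upright with its collar top edge at about (390,307), and the hole is at (390,276), close to the prediction (391,278). In the side and scene crops the tip is at about (234,280) and (637,282). I'll check the tip's tool offset, then lower it.

```bash
cat >> h.py <<'E'
A=np.array([.5358,-.1124]); PH=np.radians(80.8)
def F(): return bot.read_wrist_force()
E
python3 - <<'E'
from h import *
s=imaging.capture("scene");d=imaging.capture("side");c,P=wrist();t=bot.read_tcp_pos()
tip=tri([ray(s,(209.2,130.5),campose(s)),ray(d,(278.5,140),campose(d))]);print("tip-tcp",(tip-t).round(4))
ex=P[1][:,1]*-1; ex[2]=0; ex/=np.linalg.norm(ex)   # tool x, up in picture
for z in(.0056,.0096): print("collar edge px",proj(c,t-[0,0,z]+.013*ex,P)*1.5, proj(c,t-[0,0,z],P)*1.5)
H=A+.055*np.array([np.cos(PH),np.sin(PH)]);print(H)
F0=F();
bot.move_straight([*H,.110],vel=.1); bot.hold(.2);F0=F();np.save("F0.npy",F0);print("F0",F0.round(2))
hit=bot.move_straight([*H,.0886],vel=.02,threshold=5)   # drum contact expected at tcp .0876
print(hit,bot.read_tcp_pos().round(4),(F()-F0).round(2),bot.read_moment().round(2),bot.read_t())
E
```

```text
tip-tcp [-0.0016 -0.0006 -0.0391]
collar edge px [392.06168685 310.14742422] [392.00736051 341.6157894 ]
collar edge px [392.00999202 306.54687583] [391.9579091  337.46902993]
[ 0.54459347 -0.05810751]
F0 [-0.7   1.05 -1.69]
False [ 0.5447 -0.0582  0.0887] [-0.48 -1.68  0.09] [-0.01  0.03  0.01] 12.8667
```

```bash
python3 - <<'E'
from h import *
F0=np.load("F0.npy");p=bot.read_tcp_pos()
H=A+.055*np.array([np.cos(PH),np.sin(PH)])
hit=bot.move_straight([*H,.0855],vel=.01,threshold=4); q=bot.read_tcp_pos()
print(hit,q.round(4),(F()-F0).round(2))
bot.move_straight([*H,q[2]+.0015],vel=.01);z=bot.read_tcp_pos()[2]
zc=z
# turn to 0.2 rad in small steps, just clear of the drum
for th in np.arange(.04,.24,.04):
    a=PH+th; bot.move_straight([*(A+.055*np.array([np.cos(a),np.sin(a)])),zc],rot=[180,0,81+np.degrees(th)],vel=.02)
    f=F()-F0; r=np.array([np.cos(a),np.sin(a)]); 
    print(round(th,2),bot.read_tcp_pos().round(4),"rad %.1f tan %.1f z %.1f"%(f[:2]@r,f[:2]@[-r[1],r[0]],f[2]))
print(bot.read_t(),bot.read_opening())
E
```

```text
True [ 0.545  -0.0582  0.0876] [ 1.15 -0.57  6.05]
0.04 [ 0.5433 -0.058   0.0889] rad -0.7 tan -3.3 z -0.0
0.08 [ 0.541  -0.0577  0.089 ] rad -0.9 tan -3.7 z -0.4
0.12 [ 0.5385 -0.0576  0.089 ] rad -1.7 tan -4.2 z 1.3
0.16 [ 0.5362 -0.0575  0.089 ] rad -2.4 tan -4.1 z 0.9
0.2 [ 0.5339 -0.0575  0.089 ] rad -2.5 tan -5.1 z 1.4
14.825 0.17841097165343844
```

```bash
python3 - <<'E'
from h import *
F0=np.load("F0.npy");rad=.0547
def pt(th,z): a=PH+th; return [*(A+rad*np.array([np.cos(a),np.sin(a)])),z]
def rep(th,tag=""):
    f=F()-F0;a=PH+th;r=np.array([np.cos(a),np.sin(a)])
    fr=f[:2]@r; print(tag,round(th,3),bot.read_tcp_pos()[2].round(4),"rad %.1f tan %.1f z %.1f"%(fr,f[:2]@[-r[1],r[0]],f[2])); return fr
for th in np.arange(.25,.56,.05):
    bot.move_straight(pt(th,.0888),rot=[180,0,81+np.degrees(th)],vel=.03); fr=rep(th)
    rad+=np.clip(.0001*fr,-.0003,.0003)
th=.55;found=False
while th<1.2:
    th+=.03
    bot.move_straight(pt(th,.0884),rot=[180,0,81+np.degrees(th)],vel=.03); fr=rep(th,"t");rad+=np.clip(.0001*fr,-.0003,.0003)
    hit=bot.move_straight(pt(th,.0850),vel=.012,threshold=9); rep(th,f"p{hit}")
    if bot.read_tcp_pos()[2]<.0866: found=True;break
    if abs(fr)>12: break
print(found,th,rad,bot.read_t(),bot.read_opening())
E
```

```text
0.25 0.089 rad -1.3 tan -5.4 z 1.2
 0.3 0.0889 rad -1.8 tan -5.9 z 1.8
 0.35 0.0889 rad -0.5 tan -5.3 z 2.0
 0.4 0.0889 rad -1.4 tan -5.9 z 1.1
 0.45 0.0889 rad -0.7 tan -5.9 z 2.0
 0.5 0.0888 rad -0.6 tan -6.8 z 1.9
 0.55 0.0889 rad -1.7 tan -6.5 z 1.2
t 0.58 0.0887 rad -0.5 tan -6.8 z 2.4
pTrue 0.58 0.0875 rad -0.8 tan -2.3 z 4.3
t 0.61 0.0881 rad -0.9 tan -7.1 z -1.8
pTrue 0.61 0.0876 rad -0.7 tan -3.2 z 3.9
t 0.64 0.0881 rad -1.0 tan -6.3 z -2.2
pTrue 0.64 0.0876 rad -0.1 tan -2.9 z 2.8
t 0.67 0.0881 rad -1.3 tan -5.6 z -1.7
pTrue 0.67 0.0873 rad -0.4 tan -3.7 z 4.4
t 0.7 0.0881 rad 0.1 tan -7.4 z -0.7
pTrue 0.7 0.0863 rad -1.0 tan -1.9 z 2.7
True 0.7000000000000002 0.05354102076612536 19.2833 0.1746110634543163
```

```bash
python3 - <<'E'
from h import *
F0=np.load("F0.npy");rad=.0536
def pt(th,z): a=PH+th; return [*(A+rad*np.array([np.cos(a),np.sin(a)])),z]
def rep(th,tag=""):
    f=F()-F0;a=PH+th;r=np.array([np.cos(a),np.sin(a)])
    fr=f[:2]@r; print(tag,round(th,3),bot.read_tcp_pos()[2].round(4),"rad %.1f tan %.1f z %.1f"%(fr,f[:2]@[-r[1],r[0]],f[2])); return fr
th=.70;zl=.0863
while th<.86:
    th+=.015
    bot.move_straight(pt(th,zl+.0006),rot=[180,0,81+np.degrees(th)],vel=.02);fr=rep(th,"t")
    hit=bot.move_straight(pt(th,.0815),vel=.012,threshold=9); rep(th,f"p{hit}")
    zl=bot.read_tcp_pos()[2]
    if zl<.083 or zl>.0874: break
print(bot.read_t(),bot.read_tcp_pos(),bot.read_opening())
E
```

```text
t 0.715 0.0866 rad -1.6 tan -6.8 z -2.5
pTrue 0.715 0.0857 rad -1.4 tan -2.3 z 3.9
t 0.73 0.086 rad -0.9 tan -7.1 z -3.4
pTrue 0.73 0.0849 rad 0.1 tan -1.7 z 4.1
t 0.745 0.0853 rad -1.0 tan -6.6 z -2.0
pFalse 0.745 0.0821 rad 0.2 tan -6.3 z 3.0
21.3833 [ 0.50801224 -0.06663628  0.0820875 ] 0.17420178350915183
```

```bash
python3 - <<'E'
from h import *
F0=np.load("F0.npy");rad=.0536
def pt(th,z): a=PH+th; return [*(A+rad*np.array([np.cos(a),np.sin(a)])),z]
def rep(th,tag=""):
    f=F()-F0;a=PH+th;r=np.array([np.cos(a),np.sin(a)])
    t=f[:2]@[-r[1],r[0]]; print(tag,round(th,3),bot.read_tcp_pos()[2].round(4),"rad %.1f tan %.1f z %.1f"%(f[:2]@r,t,f[2])); return t
th=.752
bot.move_straight(pt(th,.0819),vel=.01);rep(th,"t")
for k in range(3):
    hit=bot.move_straight(pt(th,.0742),vel=.012,threshold=9); rep(th,f"p{hit}")
    z=bot.read_tcp_pos()[2]
    if z<.0752: break
if z<.0756:
    bot.move_straight(pt(th,z+.0004),vel=.01);
    while th>.70:
        t=rep(th,"ease")
        if t>-1.5: break
        th-=.004; bot.move_straight(pt(th,z+.0003),vel=.01)
print(bot.read_t(),bot.read_tcp_pos(),bot.read_opening(),th)
E
```

```text
t 0.752 0.0821 rad -0.5 tan -7.7 z 0.7
pFalse 0.752 0.0749 rad 1.6 tan -7.1 z 4.9
ease 0.752 0.0755 rad -0.4 tan -6.9 z 0.9
ease 0.748 0.0754 rad 0.4 tan -6.9 z 1.2
ease 0.744 0.0755 rad 0.2 tan -7.0 z 0.2
ease 0.74 0.0755 rad 0.3 tan -6.5 z 2.1
ease 0.736 0.0755 rad 0.2 tan -5.9 z 1.3
ease 0.732 0.0755 rad 0.5 tan -7.4 z 0.7
ease 0.728 0.0754 rad 1.1 tan -5.2 z 2.2
ease 0.724 0.0754 rad 0.8 tan -5.4 z 1.8
ease 0.72 0.0754 rad 0.2 tan -5.2 z 2.2
ease 0.716 0.0754 rad 0.1 tan -5.6 z 2.9
ease 0.712 0.0754 rad 0.5 tan -4.1 z 3.8
ease 0.708 0.0754 rad 0.4 tan -4.5 z 3.2
ease 0.704 0.0754 rad 0.5 tan -5.3 z 4.3
25.9333 [ 0.5084081  -0.06627763  0.07537726] 0.17940649719041843 0.7
```

```bash
python3 - <<'E'
from h import *
F0=np.load("F0.npy");rad=.0536;a=PH+.70;r=np.array([np.cos(a),np.sin(a)]);tv=np.array([-r[1],r[0]])
def rep(tag):
    f=F()-F0;p=bot.read_tcp_pos();q=(p[:2]-A); print(tag,p.round(4),"ang %.3f rad %.4f | rad %.1f tan %.1f z %.1f"%(np.arctan2(q[1],q[0])-PH,np.hypot(*q),f[:2]@r,f[:2]@tv,f[2])); return f[:2]@tv
bot.hold(.3);rep("hold")
p0=A+rad*r
print(bot.move_straight([*p0,.0735],vel=.01,threshold=8));rep("press");bot.hold(.2);rep("press")
z=bot.read_tcp_pos()[2]
bot.move_straight([*p0,z+.0006],vel=.01);rep("relax")
for k in range(1,8):
    bot.move_straight([*(p0-.0004*k*tv),z+.0006],vel=.01);bot.hold(.1)
    if rep(f"ease{k}")>-1.2: break
print(bot.read_t(),bot.read_opening())
E
```

```text
hold [ 0.5084 -0.0663  0.0753] ang 0.697 rad 0.0536 | rad 1.7 tan -3.2 z 5.6
True
press [ 0.5087 -0.066   0.0748] ang 0.689 rad 0.0537 | rad -0.3 tan -0.5 z 6.1
press [ 0.5087 -0.066   0.0748] ang 0.690 rad 0.0537 | rad -0.6 tan -0.1 z 6.2
relax [ 0.5081 -0.0663  0.0749] ang 0.701 rad 0.0538 | rad 0.1 tan -4.3 z -2.6
ease1 [ 0.5082 -0.0661  0.0749] ang 0.698 rad 0.0539 | rad -0.4 tan -3.3 z -4.5
ease2 [ 0.5083 -0.066   0.075 ] ang 0.696 rad 0.0539 | rad -0.8 tan -2.3 z -6.6
ease3 [ 0.5086 -0.0659  0.0751] ang 0.690 rad 0.0539 | rad -0.5 tan -1.2 z -6.1
ease4 [ 0.5088 -0.0657  0.0751] ang 0.684 rad 0.0539 | rad -0.6 tan 1.4 z -6.7
28.425 0.1778267088194732
```

```bash
python3 - <<'E'
from h import *
F0=np.load("F0.npy")
p=bot.read_tcp_pos()
bot.move_straight([p[0]-.0001,p[1],.0752],vel=.01,threshold=6);print(bot.read_tcp_pos().round(4),(F()-F0).round(1))
bot.command_gripper(0.0,20);print((F()-F0).round(1))
bot.command_gripper(0.45); p=bot.read_tcp_pos()
bot.move_straight([p[0],p[1],p[2]+.06],vel=.06);print(F().round(1))
bot.move_straight([p[0]-.06,p[1]+.05,.21],rot=[180,0,20],vel=.15)
c,P=wrist()
cv2.imwrite("pics/w5.png",cv2.resize(c["img"],(768,576),interpolation=cv2.INTER_CUBIC))
d=imaging.capture("side");s=imaging.capture("scene")
cv2.imwrite("pics/sd5.png",np.hstack([cv2.resize(i,(400,400),interpolation=cv2.INTER_CUBIC) for i in(d["img"][90:190,230:330],s["img"][80:180,150:250])]))
print(bot.read_t())
for z in(.065,.069,.109):print(z,[(proj(k,[.5079,-.0652,z],campose(k))-o)*4 for k,o in((d,[230,90]),(s,[150,80]))])
E
```

```text
[ 0.5087 -0.0657  0.0751] [ 0.2 -0.8 -7.4]
[ 0.7 -1.3 -8.5]
[ 0.3 -0.2 -0.2]
32.5167
0.065 [array([245.1374874 , 279.61118471]), array([286.93344345, 273.55346258])]
0.069 [array([245.56117814, 274.20431135]), array([286.72296635, 267.22666538])]
0.109 [array([249.88599781, 218.85537889]), array([284.56909906, 201.93922162])]
```

View pics/w5.png

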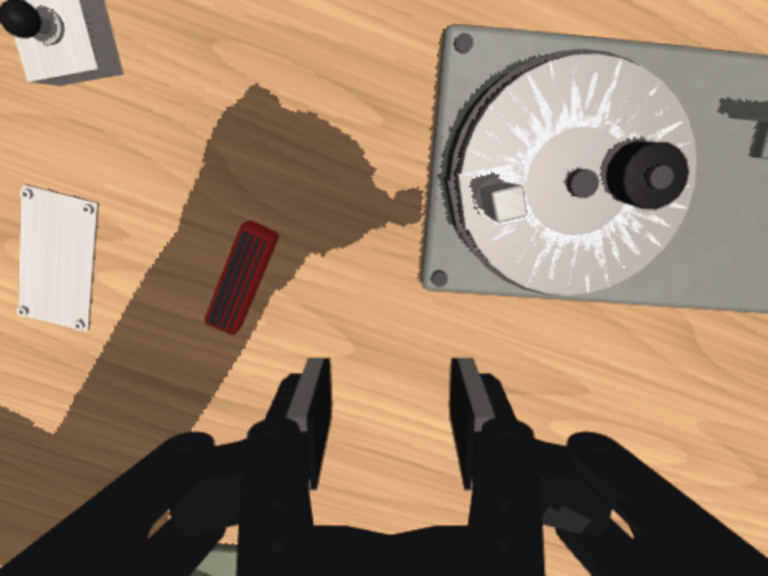

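View pics/sd5.png

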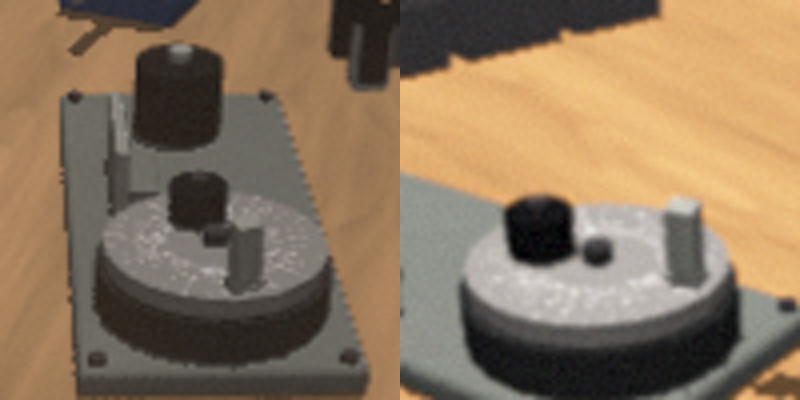

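The pictures show the wheel locked turned. The pin stands in its hole with the collar on the wheel and the head top at about (247,228) and (684,200), where a seated pin should show. The gripper is clear.

```bash
python3 -c "
from h import *
bot.hold(.5);print(bot.job_done())"
```

```text
the job is handed in; nothing more can be done
None
```

The locking pin is home in the drum with its collar resting on the wheel, which is held back at about 0.7 rad; I let go, backed the gripper clear and handed the job in after about 33 s on the robot's clock.

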